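Seat a furnace tube in the clamp jig and throw its cam lever

TASK

Slide the white ceramic tube along the jig into the blue hood until it is fully home on the hidden stop, pushing gently since it is brittle. Then flip the red cam lever over centre so that it stays shut and clamps the tube there, without forcing the lever. Leave everything else on the bench alone.

Things in the scene. Friction and masses are not known exactly. Their poses are not given: they have to be found in the camera images.
- clamp_jig: Fixed tube-clamping jig. Origin on the worktop under the middle of its V-block; local +x along the tube towards the blue hood, z up. Tube axis at y 0, z 45 mm. Base plate x -80 to 170, y +-45, 10 high. V-block x -65 to 65, y +-25, 47 high, open on top. Lever posts beside the tube at x 3 to 37, |y| 27 to 45, top at z 94. Arch over the tube at x 46 to 62, y +-35, top at z 76.
- stop_hood: Blue hood fixed at the jig's +x end, jig x 95 to 165, y +-25, top at z 68; its opening faces -x. Origin: jig x 95, y 0, z 10; axes as the jig's. Out of sight inside is the tube's stop: a rubber-faced plunger with a light spring (under 0.5 N), and a hard shoulder that it meets when pressed in 3 to 4 mm: there the tube is home. A red pin in a slot in the hood's top moves with it.
- drag_arch (a point): Middle of the top of the arch (jig x 54, y 0, z 76). A sprung rubber shoe under it drags on the tube: with the lever open, sliding the tube takes about 2 to 5 N along its axis (it may stick, up to 14 N, if it is also pressed down) and it stays where it is left. With the lever shut the lever's roller clamps the tube hard.
- hood_mouth (a point): Centre of the hood's 34 mm opening, on the tube's axis (jig x 95, y 0, z 45). The stop is set differently every time: the tube is home with its end somewhere between 25 and 45 mm inside this opening. That depth is to be found by feel: a sharp rise of force over the drag.
- tube: White alumina furnace tube with dark bore and a blue band near its tail, 25 mm diameter, 260 long, about 0.15 kg, lying in the V-block, under the lever and the arch, its tail overhanging the jig's -x end. Origin at its centre, on its axis; its own x points along the jig's +x. Starts 3 to 8 cm short of the stop.
- cam_lever (a joint): Angle of the red cam lever over the tube. 0 = open, standing up and leaning 15 degrees towards the hood. Grows as it swings over and down towards the tube's tail (jig -x); 1.745 = shut on its end stop. Sprung over centre: free at first, then from about 0.7 its roller meets the tube and it takes about 4 to 8 N at the tip; past dead centre at 1.38 it snaps shut, let go earlier it springs back open.
- lever_pivot (a point): The lever's hinge axis (jig x 20, y 0, z 79 mm; it gives up to 5 mm upward), which runs along jig y.
- lever_tip (a point): On the lever's middle line, 78 mm from the pivot. The lever is a bar 16 wide (along jig y) and 8 thick, its round end 84 mm from the pivot. Pivot to tip points, in the jig's x-z plane, at 1.309 rad + joint value from +x towards +z. Shut, it points to jig -x, nearly level, about 85 mm over the worktop.
- furnace_corner (a point): Front right corner, at the worktop, of the tall blue furnace that stands left of and behind the jig: it reaches from here 0.43 m to the left (+y) and back to the wall, and is 0.38 m high. Keep the arm's wrist clear of it, also on the way to the jig.
- timer: white digital timer, 62x62x18 mm, a bystander; origin at the centre of its underside.
- vial: clear vial with black cap, 28 across, 62 high mm, a bystander; origin at the centre of its underside.
- bottle: small amber bottle, 45 across, 100 high mm, a bystander; origin at the centre of its underside.
- beaker: clear beaker, 53 across, 66 high mm, a bystander; origin at the centre of its underside.
- boat: white ceramic boat, 75x18x12 mm, a bystander; origin at the centre of its underside.
- tweezers: steel tweezers, 120x16x9 mm, a bystander; origin at the centre of its underside.

How it is judged:
On the way, in this order (a step that is already met when the one before it is completed fails the run):
1. the tube presses on the stop's hard shoulder (over 1 N; the light plunger alone gives under 0.5 N) while the lever is still open (below 0.6 rad) (contact force between tube and stop_hood above 1 N and value of joint cam_lever below 0.6 rad), for 0.1 s.
2. the lever is thrown over centre and shut (above 1.65 rad) (value of joint cam_lever above 1.65 rad), for 0.2 s.
At the end, for the whole second after the job is handed in: The tube lies at rest in the jig, in line with it within 0.06 rad and still pressing in the stop's plunger (over 0.15 N, which means within 2 mm of home), and the cam lever is shut (above 1.65 rad) (contact force between tube and stop_hood above 0.15 N and value of joint cam_lever above 1.65 rad and linear speed of tube below 0.01 m/s and angle between the x axis of tube and the x axis of clamp_jig, either way round below 0.06 rad and horizontal distance between tube and hood_mouth below 0.115 m); the robot touches nothing.
It fails at once if the tube is pushed onto the stop with more than 20 N (contact force between tube and stop_hood above 20 N).
It fails at once if the robot pushes on the jig or its lever with more than 35 N (contact force between the arm and clamp_jig above 35 N).
It fails at once if a bystander is moved by more than 20 mm (distance of any of timer, vial, bottle, beaker, boat, tweezers from where it was at the start of the episode above 0.02 m).
It also fails if it takes over 67 s, if anything falls off the work surface, if the arm or the gripper's body presses on something with over 40 N, if the wrist force passes 120 N, or if a joint passes its speed limit or range.

ROBOT

A 6-joint arm with a two-finger parallel gripper is mounted at the origin on a cart in front of the work surface, level with it; the furniture and walls round the work are solid. World frame = base frame: x ahead of the robot, y to its left, z up, the work surface at z = 0. Lengths are in m, angles in rad, forces in N, time in s.
With the tool pointing down it reaches from about 0.3 to 0.75 m from the base axis. Payload 8.5 kg.
Tool frame: the origin (TCP) lies between the finger pads; the fingertips stand 19 mm ahead of it and the grasp point (between the pads) is the TCP; y points along the fingers, z is the direction in which the jaws open and shut, and the axes are right-handed (so a half turn about y gives the same grasp; the last joint's range is limited). The gripper opens to 88 mm and grips with 3 to 60 N. Pads are 18 mm wide; open, the fingers measure 123 mm over their backs; the gripper's body (75 mm by 187 mm) begins 45 mm behind the grasp point.
Start: joints at [-1.553, 0.381, 1.297, -0, 1.464, -0.215], TCP at [0.127, -0.535, 0.258] pointing down, gripper open.
Joint ranges: [-3.11, 3.11], [-0.89, 2.33], [0.22, 2.48], [-1.42, 4.56], [0.17, 2.85], [-2.88, 2.88]. Speed limits (rad/s): [2.39, 2.39, 3.14, 3.14, 3.14, 3.14].

INTERFACE

Orientations are given as [roll, pitch, yaw] about the fixed x, y, z axes, in that order (R = Rz(yaw) Ry(pitch) Rx(roll)).
In Python, from cell import readout, cams, job, finder gives the robot as it stands. The module is installed in compiled form; this text tells all that it offers.
- The arm moves only by the shell command python3 -m jog 'ROWS'. ROWS is JSON, a list of rows, each an object with "travel": the shift along the tool's x, y, z in units of 1000 mm (1.0 is 1000 mm), a list of three; "angular": the turn, a rotation vector about the tool's x, y, z in units of 120 degrees (1.0 is 120 degrees), a list of three; "jaw": the gripper's target within -1 to 1 (fully open at 1, half-way at 0, shut at -1). A call has exactly 8 rows; each row shifts and turns the commanded pose from where the row before left it, along the tool's axes as they then stand; what a row does not reach is not made up. A row lasts 1/12 s, in which the tool goes at most 41.7 mm and 7.16 degrees, less where a joint would pass 70% of its speed; a pose out of reach is approached as far as the arm can. A call with a number of a shift or a turn outside -1 to 1 is refused whole. A call with a gripper value outside its range is refused whole. The fingers move at their own pace and stop on an object; the grip force is fixed at half the most. Time passes only in rows, so rows that do not move let the fingers close, or fill a call up. It gives the time, the measured TCP pose, the force and the opening at its end, in the units of the state.
- readout.state(): the state, without advancing time (a new reading comes with each control period).
- cams.read_camera(name): name is "scene" or "top" or "wrist"; returns the picture (480x640x3 uint8, red, green, blue); there is no depth.
- cams.camera_params(name): a dict with "camera_matrix" (3x3 intrinsics, pixels), "world_from_camera" (4x4, takes a point from camera to world coordinates). Camera axes: x right, y up, looking along -z (the intrinsics and any distortion apply to the point x, -y, -z); pixel columns grow to the right and rows downward; lengths in m; the calibration is good to about 2 mm. A picture is of the moment at which its call begins: read the wrist's pose just before it. camera_params takes no time and is no camera call; for the wrist camera it gives the pose at the moment of the call.
- job.finish_job(): hands the job in, once; it reports no verdict.
Trained networks look in the newest picture that a camera, given by its name, has taken for a name from the list of things; names that differ only in an ending like _2 or _b are one class to them, and where a whole thing is asked for, a point or a joint stands for the part that bears it (a point fixed in the world has none). Each returns a list of dicts, best first, with "confidence" (0 to 1); they miss things now and then, are a little off and sometimes report something else, mostly with a low value. They report only what shows in the picture. A call takes as long as a camera call.
- finder.boxes_of(camera, query): "extent" ([centre column, centre row, width, height] in pixels, round what is visible of it).
- finder.landmark_of(camera, query): "xy" ([column, row] in pixels: a listed point, or the origin of a listed thing).
The state is a dict: "time_s": time; "q": joint angles; "joint_velocities": joint speeds; "joint_torque": joint torques, N m; "ee_pos": TCP position; "tool_rot": TCP orientation; "contact_force": force on the tool from outside, world axes, zero at the start; "ft_torque": the same for the moment, N m; "finger_gap": finger opening in m.
Only numpy, scipy, OpenCV 4.12 (cv2) and the standard library are available. Lean on these libraries where they do the work, as an engineer would, in place of code of your own. Each camera call takes 0.05 s, during which the arm holds its last target. There are 200 camera calls.

## Working session

There is one attempt and no reset: what is moved stays moved. The work goes in short steps, Python scripts to look and compute and a shell command to move; the robot and the scene stay as the last step left them, time stands still between calls to the robot, and variables do not carry over. Pictures are saved under pics/ and viewed, about 8 in all and at most 12, crops included, and the job is handed in when it is done.

```bash
mkdir -p pics; cat > h.py <<'E'
import numpy as np, cv2, json
from cell import readout, cams, job, finder
from scipy.spatial.transform import Rotation as R
def proj(P,cam,prm=None):
    p=prm or cams.camera_params(cam);K=np.array(p["camera_matrix"]);T=np.linalg.inv(np.array(p["world_from_camera"]))
    P=np.atleast_2d(P);c=P@T[:3,:3].T+T[:3,3];c=c*[1,-1,-1];u=c@K.T;return u[:,:2]/u[:,2:]
def ray(px,cam,prm=None):
    p=prm or cams.camera_params(cam);K=np.array(p["camera_matrix"]);T=np.array(p["world_from_camera"])
    d=np.linalg.inv(K)@[px[0],px[1],1];return T[:3,3],T[:3,:3]@(d*[1,-1,-1])
def onz(px,cam,z,prm=None):
    o,d=ray(px,cam,prm);return o+d*(z-o[2])/d[2]
def save(cam,name):
    im=cams.read_camera(cam);cv2.imwrite(f"pics/{name}.png",np.ascontiguousarray(im[:,:,::-1]));return im
E
python3 - <<'E'
from h import *
s=readout.state();print({k:np.round(v,3).tolist() for k,v in s.items()})
ims=[save(c,c+"0") for c in("scene","top")]
for c in("scene","top"):
    p=cams.camera_params(c);print(c,np.round(p["camera_matrix"],1).tolist(),np.round(p["world_from_camera"],3).tolist())
    for n in "clamp_jig stop_hood drag_arch hood_mouth tube lever_pivot lever_tip furnace_corner timer vial bottle beaker boat tweezers".split():
        r=finder.landmark_of(c,n)[:2];print(n,[(np.round(a["xy"],1).tolist(),round(a["confidence"],2)) for a in r])
E
```

```text
{'time_s': 0.0, 'q': [-1.553, 0.381, 1.298, -0.0, 1.464, -0.215], 'joint_velocities': [0.001, 0.001, -0.001, -0.001, 0.001, -0.001], 'joint_torque': [-0.001, -43.793, -22.456, 0.071, 0.035, -0.0], 'ee_pos': [0.127, -0.535, 0.257], 'tool_rot': [-1.572, 0.0, -2.909], 'contact_force': [0.157, 0.74, 0.232], 'ft_torque': [-0.012, -0.013, -0.032], 'finger_gap': 0.088}
scene [[448.2, 0.0, 311.5], [0.0, 448.2, 244.5], [0.0, 0.0, 1.0]] [[-0.473, 0.393, -0.789, -0.403], [-0.881, -0.204, 0.427, 0.433], [0.007, 0.897, 0.443, 0.641], [0.0, 0.0, 0.0, 1.0]]
clamp_jig [([420.2, 259.8], 0.69)]
stop_hood [([410.1, 242.2], 0.67)]
drag_arch [([417.2, 231.1], 0.57)]
hood_mouth [([414.3, 232.7], 0.64)]
tube [([426.6, 259.0], 0.6)]
lever_pivot [([419.0, 235.2], 0.56)]
lever_tip [([420.9, 209.6], 0.76), ([419.6, 235.6], 0.36)]
furnace_corner [([227.1, 331.1], 0.41)]
timer [([252.0, 321.1], 0.8), ([160.5, 340.7], 0.34)]
vial [([183.3, 339.5], 0.6), ([410.2, 234.8], 0.53)]
bottle [([160.1, 335.7], 0.93)]
beaker [([281.9, 305.0], 0.64)]
boat [([424.0, 211.3], 0.43)]
tweezers [([226.4, 327.9], 0.71)]
top [[614.8, 0.0, 318.6], [0.0, 614.8, 238.7], [0.0, 0.0, 1.0]] [[0.012, 0.986, -0.168, 0.258], [-1.0, 0.012, -0.003, -0.077], [-0.001, 0.168, 0.986, 1.723], [0.0, 0.0, 0.0, 1.0]]
clamp_jig [([440.2, 263.3], 0.9)]
stop_hood [([455.1, 230.4], 0.97)]
drag_arch [([456.5, 237.4], 0.73), ([436.1, 273.3], 0.45)]
hood_mouth [([458.9, 229.0], 0.75), ([169.7, 264.7], 0.75)]
tube [([441.3, 271.9], 0.89)]
lever_pivot [([447.2, 248.8], 0.88)]
lever_tip [([457.0, 240.3], 0.69)]
furnace_corner [([327.0, 262.2], 0.68), ([189.5, 275.7], 0.6)]
timer [([246.5, 279.9], 0.56)]
vial [([188.2, 275.8], 0.51)]
bottle [([243.1, 278.3], 0.57), ([170.2, 261.9], 0.53)]
beaker [([275.3, 272.2], 0.88)]
boat []
tweezers [([221.1, 279.6], 0.6)]
```

```bash
python3 - <<'E'
from h import *
a=cv2.imread("pics/top0.png");s=cv2.imread("pics/scene0.png")
t=cv2.resize(a[150:390,130:530],None,fx=2,fy=2,interpolation=cv2.INTER_CUBIC);cv2.imwrite("pics/top0c.png",t)
s=cv2.resize(s[150:390,130:530],None,fx=2,fy=2,interpolation=cv2.INTER_CUBIC);cv2.imwrite("pics/scene0c.png",s)
for n,px,z in [("jig",(440.2,263.3),0),("hood",(455.1,230.4),.01),("arch",(456.5,237.4),.076),("mouth",(458.9,229),.045),("tube",(441.3,271.9),.045),("pivot",(447.2,248.8),.079),("tip",(457,240.3),.154),("furn",(327,262.2),0),("timer",(246.5,279.9),0),("beaker",(275.3,272.2),0)]:
  print(n,np.round(onz(px,"top",z),3))
E
```

```text
jig [ 0.485 -0.415  0.   ]
hood [ 0.578 -0.458  0.01 ]
arch [ 0.546 -0.446  0.076]
mouth [ 0.576 -0.461  0.045]
tube [ 0.455 -0.409  0.045]
pivot [ 0.514 -0.42   0.079]
tip [ 0.525 -0.43   0.154]
furn [ 0.484 -0.096  0.   ]
timer [0.432 0.13  0.   ]
beaker [0.454 0.05  0.   ]
```

View pics/top0c.png

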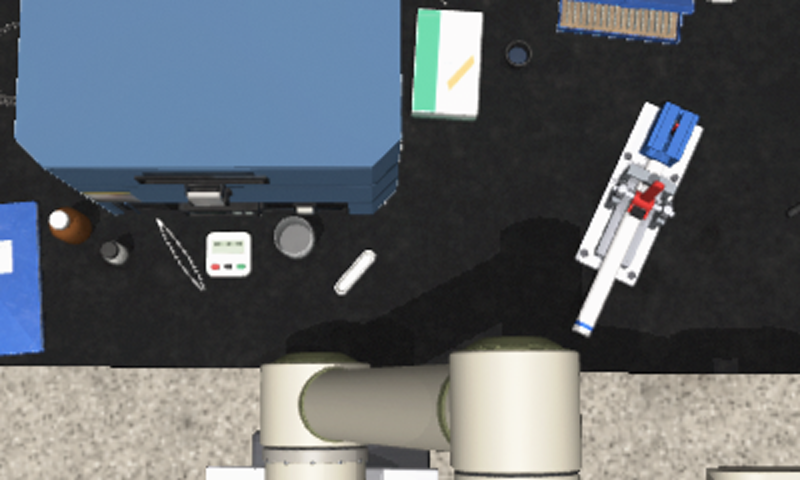

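View pics/scene0c.png

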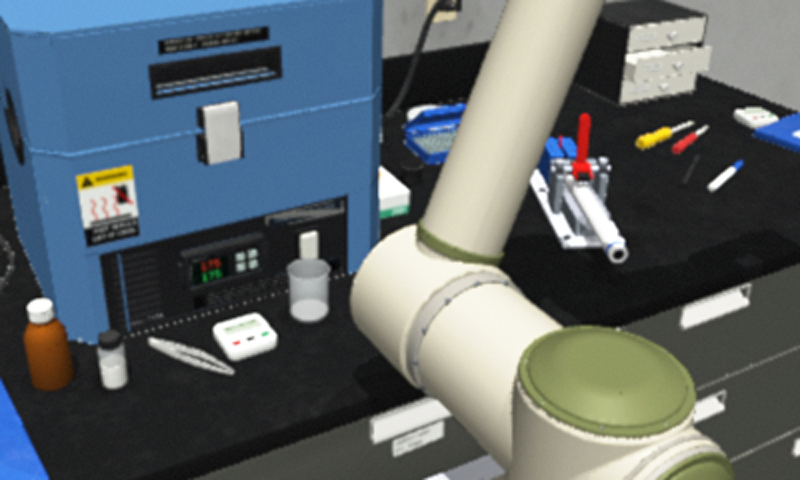

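The top view shows the jig at crop (590–700, 100–290), with the hood away from the robot and the tube's tail at about (583, 330), full-frame (421, 315). The red lever stands up in both views. I'll fit the jig pose next.

```bash
cat > fit.py <<'E'
from h import *
from scipy.optimize import least_squares
L=dict(clamp_jig=(0,0,0),stop_hood=(.095,0,.01),drag_arch=(.054,0,.076),hood_mouth=(.095,0,.045),lever_pivot=(.020,0,.079),lever_tip=(.020+.078*np.cos(1.309),0,.079+.078*np.sin(1.309)))
def J(p,P):
    c,s=np.cos(p[2]),np.sin(p[2]);P=np.atleast_2d(P);return np.c_[p[0]+c*P[:,0]-s*P[:,1],p[1]+s*P[:,0]+c*P[:,1],P[:,2]]
def fit(obs,p0=(.485,-.415,-.43,-.04),free=4):
    # obs: (prm, name, px, weight)
    def f(p):
        r=[]
        for prm,n,px,w in obs:
            q=(p[3],0,.045) if n=="tube" else (p[3]-.13,0,.045) if n=="tail" else L[n]
            r+=list(w*(proj(J(p,q),None,prm)[0]-px))
        return r
    return least_squares(f,p0,loss="soft_l1",f_scale=2)
E
python3 - <<'E'
from fit import *
t=cams.camera_params("top");s=cams.camera_params("scene")
o=[(t,"clamp_jig",(440.2,263.3),1),(t,"stop_hood",(455.1,230.4),1),(t,"drag_arch",(456.5,237.4),.7),(t,"hood_mouth",(458.9,229),.7),(t,"tube",(441.3,271.9),.7),(t,"lever_pivot",(447.2,248.8),1),(t,"lever_tip",(457,240.3),1),(t,"tail",(421.5,315),1)]
o+=[(s,"clamp_jig",(420.2,259.8),.5),(s,"stop_hood",(410.1,242.2),.3),(s,"drag_arch",(417.2,231.1),.5),(s,"hood_mouth",(414.3,232.7),.5),(s,"tube",(426.6,259),.3),(s,"lever_pivot",(419,235.2),.5),(s,"lever_tip",(420.9,209.6),1),(s,"tail",(438,276),.7)]
r=fit(o);print(r.x,r.cost);print(np.round(r.fun.reshape(-1,2),1).tolist())
print("tail",J(r.x,(r.x[3]-.13,0,.045)))
E
```

```text
[ 0.48975399 -0.41809448 -0.41530473 -0.03586151] 16.208808169967657
[[0.9, -1.7], [-0.4, 0.5], [-1.6, 1.8], [-1.1, -0.3], [-1.4, -0.4], [2.4, 2.3], [1.7, -0.5], [-0.6, -0.3], [-0.7, 0.8], [0.1, 0.7], [-0.4, -0.1], [-1.3, 0.9], [-0.7, -1.6], [0.4, -0.2], [-0.1, -0.9], [0.7, 0.1]]
tail [[ 0.3379918  -0.35117454  0.045     ]]
```

```bash
python3 -m jog '[{"travel":[-0.0266,0,-0.0196],"angular":[0,0,0],"jaw":-1},{"travel":[-0.0266,0,-0.0196],"angular":[0,0,0],"jaw":-1},{"travel":[-0.0266,0,-0.0196],"angular":[0,0,0],"jaw":-1},{"travel":[-0.0266,0,-0.0196],"angular":[0,0,0],"jaw":-1},{"travel":[-0.0266,0,-0.0196],"angular":[0,0,0],"jaw":-1},{"travel":[-0.0266,0,-0.0196],"angular":[0,0,0],"jaw":-1},{"travel":[-0.0266,0,-0.0196],"angular":[0,0,0],"jaw":-1},{"travel":[-0.0266,0,-0.0196],"angular":[0,0,0],"jaw":-1}]'
python3 -m jog '[{"travel":[0,0,0],"angular":[0,0.0516,0],"jaw":-1},{"travel":[0,0,0],"angular":[0,0.0516,0],"jaw":-1},{"travel":[0,0,0],"angular":[0,0.0516,0],"jaw":-1},{"travel":[0,0,0],"angular":[0,0.0516,0],"jaw":-1},{"travel":[0,0,0],"angular":[0,0.0516,0],"jaw":-1},{"travel":[0,0,0],"angular":[0,0.0516,0],"jaw":-1},{"travel":[0,0,0],"angular":[0,0,0],"jaw":-1},{"travel":[0,0,0],"angular":[0,0,0],"jaw":-1}]'
python3 - <<'E'
from fit import *
w=cams.camera_params("wrist");save("wrist","w1");print(np.round(w["world_from_camera"],3).tolist(),np.round(w["camera_matrix"],0).tolist())
json.dump({k:np.array(v).tolist() for k,v in w.items()},open("w1.json","w"))
for n in "clamp_jig stop_hood drag_arch hood_mouth tube lever_pivot lever_tip".split():
  print(n,[(np.round(a["xy"],1).tolist(),round(a["confidence"],2)) for a in finder.landmark_of("wrist",n)[:2]])
p=[ 0.48975399,-0.41809448,-0.41530473,-0.03586151]
for n,q in L.items(): print(n,proj(J(p,q),None,w)[0].round(1))
print("tail",proj(J(p,(p[3]-.13,0,.045)),None,w)[0].round(1))
E
```

```text
time_s: 2.17
ee_pos: [0.2985, -0.3321, 0.2579]
tool_rot: [-1.57, 0.0, -2.909]
contact_force: [0.5, 0.0, 0.3]
finger_gap: 0.0371
time_s: 2.83
ee_pos: [0.2978, -0.3335, 0.2578]
tool_rot: [-1.571, 0.0, 2.729]
contact_force: [0.4, -0.1, 0.5]
finger_gap: 0.0002
[[-0.402, 0.867, 0.295, 0.375], [-0.916, -0.38, -0.13, -0.367], [-0.001, -0.322, 0.947, 0.385], [0.0, 0.0, 0.0, 1.0]] [[377.0, 0.0, 317.0], [0.0, 377.0, 243.0], [0.0, 0.0, 1.0]]
clamp_jig []
stop_hood []
drag_arch []
hood_mouth []
tube []
lever_pivot [([14.6, 209.6], 0.67)]
lever_tip []
clamp_jig [318.6 -39.1]
stop_hood [ 319.1 -194. ]
drag_arch [ 319.3 -189.3]
hood_mouth [ 319.3 -234.8]
lever_pivot [ 319.1 -123.4]
lever_tip [ 320.  -284.6]
tail [318.2 163.1]
```

View pics/w1.png

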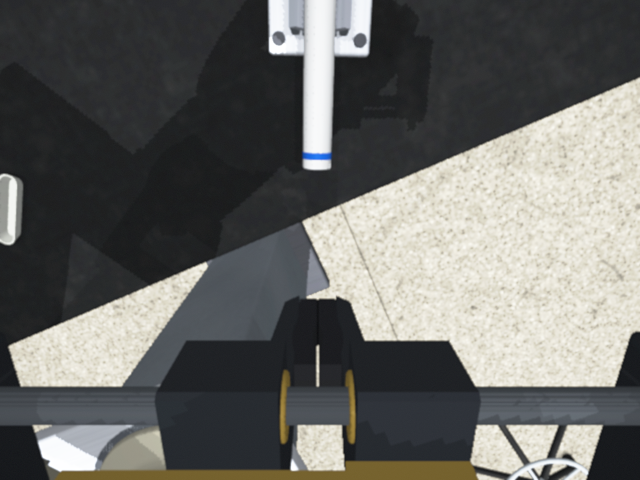

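The wrist view shows the tube nicely vertical at column 317, its tail edge at row 169 and the jig plate's corners at (270–368, 55).

```bash
python3 - <<'E'
from fit import *
w=json.load(open("w1.json"));p=np.array([ 0.48975399,-0.41809448,-0.41530473])
def tojig(X): d=X[:2]-p[:2];c,s=np.cos(p[2]),np.sin(p[2]);return np.round([c*d[0]+s*d[1],-s*d[0]+c*d[1]],4)
for px,z in [((317,169),.0575),((317,169),.05),((319,20),.0575),((269,55),.01),((369,55),.01)]: print(px,z,tojig(onz(px,None,z,w)))
s=readout.state();print(tojig(np.array(s["ee_pos"])),s["tool_rot"][2]-np.pi-p[2], s["contact_force"])
E
```

```text
(317, 169) 0.0575 [-0.1694  0.0011]
(317, 169) 0.05 [-0.1704  0.0011]
(319, 20) 0.0575 [-0.0567 -0.0003]
(269, 55) 0.01 [-0.0745  0.0444]
(369, 55) 0.01 [-0.0743 -0.0454]
[-0.2098 -0.    ] 0.0002941049662635864 [ 0.24794445  0.1278893  -0.71010111]
```

```bash
python3 -m jog '[{"travel":[0,0.03,0],"angular":[0,0,0],"jaw":-1},{"travel":[0,0.03,0],"angular":[0,0,0],"jaw":-1},{"travel":[0,0.03,0],"angular":[0,0,0],"jaw":-1},{"travel":[0,0.03,0],"angular":[0,0,0],"jaw":-1},{"travel":[0,0.03,0],"angular":[0,0,0],"jaw":-1},{"travel":[0,0.03,0],"angular":[0,0,0],"jaw":-1},{"travel":[0,0.029,0],"angular":[0,0,0],"jaw":-1},{"travel":[0,0,0],"angular":[0,0,0],"jaw":-1}]'
python3 -m jog '[{"travel":[-0.01,0,0],"angular":[0,0,0],"jaw":-1},{"travel":[-0.006,0,0],"angular":[0,0,0],"jaw":-1},{"travel":[-0.002,0,0],"angular":[0,0,0],"jaw":-1},{"travel":[0,0,0],"angular":[0,0,0],"jaw":-1},{"travel":[0,0,0],"angular":[0,0,0],"jaw":-1},{"travel":[0,0,0],"angular":[0,0,0],"jaw":-1},{"travel":[0,0,0],"angular":[0,0,0],"jaw":-1},{"travel":[0,0,0],"angular":[0,0,0],"jaw":-1}]'
python3 - <<'E'
from fit import *
save("wrist","w2")
E
```

```text
time_s: 3.9
ee_pos: [0.2968, -0.3318, 0.0451]
tool_rot: [-1.576, -0.006, 2.726]
contact_force: [-0.8, 0.9, -0.5]
finger_gap: 0.0007
time_s: 4.57
ee_pos: [0.3141, -0.3407, 0.049]
tool_rot: [-1.571, 0.0, 2.726]
contact_force: [0.0, -0.7, 1.1]
finger_gap: 0.0002
```

View pics/w2.png

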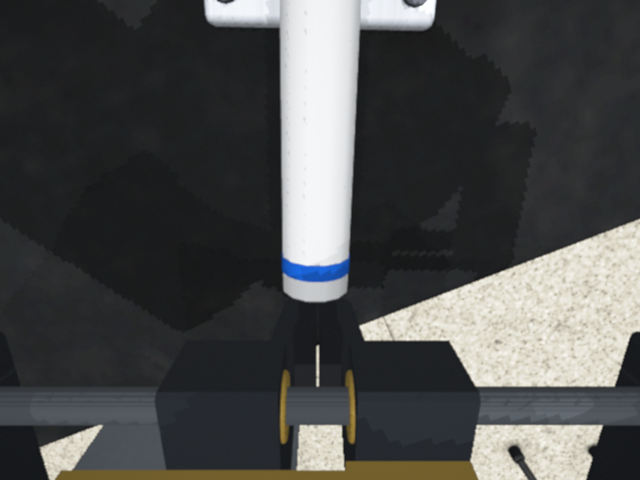

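The fingertips sit centred behind the tube end (columns 316 and 318), about 13 mm off. I'm starting the push, which is free or drag only for the first ~30 mm.

```bash
python3 -m jog '[{"travel":[-0.005,0,0],"angular":[0,0,0],"jaw":-1},{"travel":[-0.005,0,0],"angular":[0,0,0],"jaw":-1},{"travel":[-0.003,0,0],"angular":[0,0,0],"jaw":-1},{"travel":[-0.003,0,0],"angular":[0,0,0],"jaw":-1},{"travel":[-0.003,0,0],"angular":[0,0,0],"jaw":-1},{"travel":[-0.003,0,0],"angular":[0,0,0],"jaw":-1},{"travel":[-0.003,0,0],"angular":[0,0,0],"jaw":-1},{"travel":[-0.002,0,0],"angular":[0,0,0],"jaw":-1}]'
python3 -m jog '[{"travel":[-0.002,0,0],"angular":[0,0,0],"jaw":-1},{"travel":[-0.002,0,0],"angular":[0,0,0],"jaw":-1},{"travel":[-0.002,0,0],"angular":[0,0,0],"jaw":-1},{"travel":[-0.001,0,0],"angular":[0,0,0],"jaw":-1},{"travel":[-0.001,0,0],"angular":[0,0,0],"jaw":-1},{"travel":[-0.001,0,0],"angular":[0,0,0],"jaw":-1},{"travel":[-0.001,0,0],"angular":[0,0,0],"jaw":-1},{"travel":[-0.001,0,0],"angular":[0,0,0],"jaw":-1}]'
```

```text
time_s: 5.28
ee_pos: [0.3392, -0.3518, 0.0487]
tool_rot: [-1.571, -0.0, 2.726]
contact_force: [-3.1, -0.3, 0.2]
finger_gap: 0.0003
time_s: 5.95
ee_pos: [0.349, -0.3561, 0.0488]
tool_rot: [-1.571, -0.0, 2.726]
contact_force: [-2.8, 0.3, -0.2]
finger_gap: 0.0001
```

```bash
python3 -m jog '[{"travel":[-0.0006,0,0],"angular":[0,0,0],"jaw":-1},{"travel":[-0.0006,0,0],"angular":[0,0,0],"jaw":-1},{"travel":[-0.0006,0,0],"angular":[0,0,0],"jaw":-1},{"travel":[-0.0006,0,0],"angular":[0,0,0],"jaw":-1},{"travel":[-0.0006,0,0],"angular":[0,0,0],"jaw":-1},{"travel":[-0.0006,0,0],"angular":[0,0,0],"jaw":-1},{"travel":[-0.0006,0,0],"angular":[0,0,0],"jaw":-1},{"travel":[-0.0006,0,0],"angular":[0,0,0],"jaw":-1}]'
```

```text
time_s: 6.62
ee_pos: [0.3534, -0.3581, 0.0488]
tool_rot: [-1.571, 0.0, 2.726]
contact_force: [-3.9, -0.2, 0.6]
finger_gap: 0.0006
```

```bash
python3 -m jog '[{"travel":[-0.0004,0,0],"angular":[0,0,0],"jaw":-1},{"travel":[-0.0004,0,0],"angular":[0,0,0],"jaw":-1},{"travel":[-0.0004,0,0],"angular":[0,0,0],"jaw":-1},{"travel":[-0.0004,0,0],"angular":[0,0,0],"jaw":-1},{"travel":[-0.0004,0,0],"angular":[0,0,0],"jaw":-1},{"travel":[-0.0004,0,0],"angular":[0,0,0],"jaw":-1},{"travel":[-0.0004,0,0],"angular":[0,0,0],"jaw":-1},{"travel":[-0.0004,0,0],"angular":[0,0,0],"jaw":-1}]'
```

```text
time_s: 7.28
ee_pos: [0.3563, -0.3593, 0.0487]
tool_rot: [-1.571, -0.0, 2.726]
contact_force: [-3.8, 0.3, 1.1]
finger_gap: 0.0008
```

```bash
python3 -c "
from h import *
im=save('top','t3');print([(np.round(a['extent'],1).tolist(),round(a['confidence'],2)) for a in finder.boxes_of('top','tube')[:1]])
import cv2
cv2.imwrite('pics/t3c.png',cv2.resize(np.ascontiguousarray(im[180:330,380:520,::-1]),None,fx=4,fy=4,interpolation=cv2.INTER_CUBIC))"
```

```text
[([450.8, 249.8, 32.9, 49.0], 0.82)]
```

View pics/t3c.png

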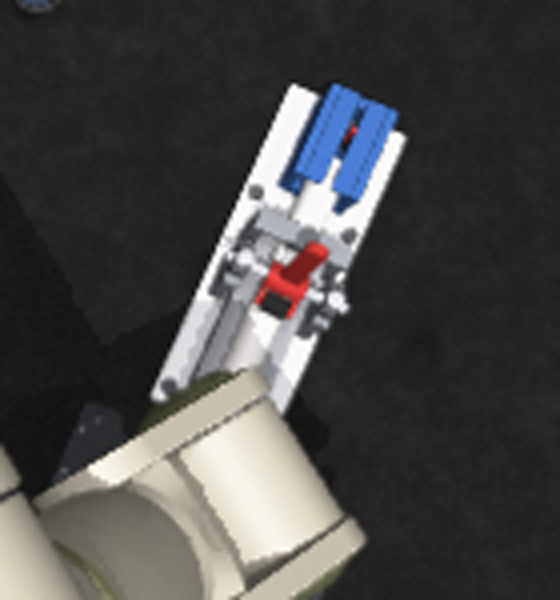

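The tube end is now at the hood mouth (crop about (310, 195)) and the red pin shows at (350, 137). Force is still drag only, so I'll continue in small steps and watch the pin's centroid as well.

```bash
cat > pin.py <<'E'
from h import *
im=cams.read_camera("top").astype(int)[195:235,450:490]
w=np.clip(im[:,:,0]-np.maximum(im[:,:,1],im[:,:,2])-20,0,None).astype(float)
r,c=np.mgrid[:40,:40];w[32:]=0
s=readout.state();print("pin",((w*c).sum()/w.sum()).round(2)+450,((w*r).sum()/w.sum()).round(2)+195,w.sum(),"F",np.round(s["contact_force"],1))
E
python3 pin.py;python3 -m jog '[{"travel":[-0.0004,0,0],"angular":[0,0,0],"jaw":-1},{"travel":[-0.0004,0,0],"angular":[0,0,0],"jaw":-1},{"travel":[-0.0004,0,0],"angular":[0,0,0],"jaw":-1},{"travel":[-0.0004,0,0],"angular":[0,0,0],"jaw":-1},{"travel":[-0.0004,0,0],"angular":[0,0,0],"jaw":-1},{"travel":[-0.0004,0,0],"angular":[0,0,0],"jaw":-1},{"travel":[-0.0004,0,0],"angular":[0,0,0],"jaw":-1},{"travel":[-0.0004,0,0],"angular":[0,0,0],"jaw":-1}]'; python3 pin.py
```

```text
pin 467.58 212.64 315.0 F [-2.8 -1.3  0.5]
time_s: 8.1
ee_pos: [0.3593, -0.3606, 0.0487]
tool_rot: [-1.571, -0.0, 2.726]
contact_force: [-4.7, 0.2, 0.2]
finger_gap: -0.0001
pin 467.59 212.64 311.0 F [-4.8 -0.3 -0. ]
```

```bash
python3 -m jog '[{"travel":[-0.0004,0,0],"angular":[0,0,0],"jaw":-1},{"travel":[-0.0004,0,0],"angular":[0,0,0],"jaw":-1},{"travel":[-0.0004,0,0],"angular":[0,0,0],"jaw":-1},{"travel":[-0.0004,0,0],"angular":[0,0,0],"jaw":-1},{"travel":[-0.0004,0,0],"angular":[0,0,0],"jaw":-1},{"travel":[-0.0004,0,0],"angular":[0,0,0],"jaw":-1},{"travel":[-0.0004,0,0],"angular":[0,0,0],"jaw":-1},{"travel":[-0.0004,0,0],"angular":[0,0,0],"jaw":-1}]'; python3 pin.py
```

```text
time_s: 8.82
ee_pos: [0.3622, -0.3619, 0.0487]
tool_rot: [-1.571, -0.0, 2.726]
contact_force: [-3.8, 0.7, 1.0]
finger_gap: 0.0005
pin 467.58 212.64 312.0 F [-4.1  0.7  1.3]
```

```bash
python3 -m jog '[{"travel":[-0.0004,0,0],"angular":[0,0,0],"jaw":-1},{"travel":[-0.0004,0,0],"angular":[0,0,0],"jaw":-1},{"travel":[-0.0004,0,0],"angular":[0,0,0],"jaw":-1},{"travel":[-0.0004,0,0],"angular":[0,0,0],"jaw":-1},{"travel":[-0.0004,0,0],"angular":[0,0,0],"jaw":-1},{"travel":[-0.0004,0,0],"angular":[0,0,0],"jaw":-1},{"travel":[-0.0004,0,0],"angular":[0,0,0],"jaw":-1},{"travel":[-0.0004,0,0],"angular":[0,0,0],"jaw":-1}]'; python3 pin.py
```

```text
time_s: 9.53
ee_pos: [0.3651, -0.3632, 0.0488]
tool_rot: [-1.571, -0.0, 2.726]
contact_force: [-4.3, 0.6, 0.5]
finger_gap: 0.0003
pin 467.57 212.65 312.0 F [-3.1  0.4  0.5]
```

```bash
python3 -m jog '[{"travel":[-0.0004,0,0],"angular":[0,0,0],"jaw":-1},{"travel":[-0.0004,0,0],"angular":[0,0,0],"jaw":-1},{"travel":[-0.0004,0,0],"angular":[0,0,0],"jaw":-1},{"travel":[-0.0004,0,0],"angular":[0,0,0],"jaw":-1},{"travel":[-0.0004,0,0],"angular":[0,0,0],"jaw":-1},{"travel":[-0.0004,0,0],"angular":[0,0,0],"jaw":-1},{"travel":[-0.0004,0,0],"angular":[0,0,0],"jaw":-1},{"travel":[-0.0004,0,0],"angular":[0,0,0],"jaw":-1}]'; python3 pin.py
```

```text
time_s: 10.25
ee_pos: [0.3681, -0.3645, 0.0487]
tool_rot: [-1.571, -0.0, 2.726]
contact_force: [-2.1, -0.4, 1.5]
finger_gap: 0.0005
pin 467.58 212.63 312.0 F [-2.1 -0.1  0.5]
```

```bash
python3 -m jog '[{"travel":[-0.0004,0,0],"angular":[0,0,0],"jaw":-1},{"travel":[-0.0004,0,0],"angular":[0,0,0],"jaw":-1},{"travel":[-0.0004,0,0],"angular":[0,0,0],"jaw":-1},{"travel":[-0.0004,0,0],"angular":[0,0,0],"jaw":-1},{"travel":[-0.0004,0,0],"angular":[0,0,0],"jaw":-1},{"travel":[-0.0004,0,0],"angular":[0,0,0],"jaw":-1},{"travel":[-0.0004,0,0],"angular":[0,0,0],"jaw":-1},{"travel":[-0.0004,0,0],"angular":[0,0,0],"jaw":-1}]'; python3 pin.py
```

```text
time_s: 10.97
ee_pos: [0.371, -0.3658, 0.0487]
tool_rot: [-1.571, -0.0, 2.726]
contact_force: [-4.4, 0.5, 0.4]
finger_gap: 0.0004
pin 467.93 211.63 315.0 F [-3.2 -1.1  0.7]
```

The pin moved about 1.06 px (around 2.8 mm), so the shoulder is roughly 1 mm ahead. I'm using finer steps now.

```bash
python3 -m jog '[{"travel":[-0.0002,0,0],"angular":[0,0,0],"jaw":-1},{"travel":[-0.0002,0,0],"angular":[0,0,0],"jaw":-1},{"travel":[-0.0002,0,0],"angular":[0,0,0],"jaw":-1},{"travel":[-0.0002,0,0],"angular":[0,0,0],"jaw":-1},{"travel":[0,0,0],"angular":[0,0,0],"jaw":-1},{"travel":[0,0,0],"angular":[0,0,0],"jaw":-1},{"travel":[0,0,0],"angular":[0,0,0],"jaw":-1},{"travel":[0,0,0],"angular":[0,0,0],"jaw":-1}]'; python3 pin.py
```

```text
time_s: 11.68
ee_pos: [0.3717, -0.3661, 0.0487]
tool_rot: [-1.571, -0.0, 2.726]
contact_force: [-4.5, 0.0, 0.6]
finger_gap: -0.0
pin 468.14 211.47 309.0 F [-4.6 -0.4  0.8]
```

```bash
python3 -m jog '[{"travel":[-0.0002,0,0],"angular":[0,0,0],"jaw":-1},{"travel":[-0.0002,0,0],"angular":[0,0,0],"jaw":-1},{"travel":[-0.0002,0,0],"angular":[0,0,0],"jaw":-1},{"travel":[-0.0002,0,0],"angular":[0,0,0],"jaw":-1},{"travel":[0,0,0],"angular":[0,0,0],"jaw":-1},{"travel":[0,0,0],"angular":[0,0,0],"jaw":-1},{"travel":[0,0,0],"angular":[0,0,0],"jaw":-1},{"travel":[0,0,0],"angular":[0,0,0],"jaw":-1}]'; python3 pin.py
```

```text
time_s: 12.4
ee_pos: [0.3722, -0.3664, 0.0487]
tool_rot: [-1.571, -0.0, 2.726]
contact_force: [-5.8, -0.7, 1.2]
finger_gap: 0.0003
pin 468.07 211.43 291.0 F [-6.6  0.1  0.7]
```

```bash
python3 -m jog '[{"travel":[-0.0002,0,0],"angular":[0,0,0],"jaw":-1},{"travel":[-0.0002,0,0],"angular":[0,0,0],"jaw":-1},{"travel":[0,0,0],"angular":[0,0,0],"jaw":-1},{"travel":[0,0,0],"angular":[0,0,0],"jaw":-1},{"travel":[0,0,0],"angular":[0,0,0],"jaw":-1},{"travel":[0,0,0],"angular":[0,0,0],"jaw":-1},{"travel":[0,0,0],"angular":[0,0,0],"jaw":-1},{"travel":[0,0,0],"angular":[0,0,0],"jaw":-1}]'; python3 pin.py
```

```text
time_s: 13.12
ee_pos: [0.3725, -0.3665, 0.0487]
tool_rot: [-1.571, -0.001, 2.726]
contact_force: [-7.1, -0.5, 1.5]
finger_gap: 0.0005
pin 468.15 211.21 307.0 F [-5.6  0.9  1.6]
```

```bash
python3 -m jog '[{"travel":[-0.0002,0,0],"angular":[0,0,0],"jaw":-1},{"travel":[-0.0002,0,0],"angular":[0,0,0],"jaw":-1},{"travel":[-0.0002,0,0],"angular":[0,0,0],"jaw":-1},{"travel":[0,0,0],"angular":[0,0,0],"jaw":-1},{"travel":[0,0,0],"angular":[0,0,0],"jaw":-1},{"travel":[0,0,0],"angular":[0,0,0],"jaw":-1},{"travel":[0,0,0],"angular":[0,0,0],"jaw":-1},{"travel":[0,0,0],"angular":[0,0,0],"jaw":-1}]'; python3 pin.py
```

```text
time_s: 13.83
ee_pos: [0.3729, -0.3667, 0.0487]
tool_rot: [-1.571, -0.001, 2.726]
contact_force: [-7.2, 0.5, 2.3]
finger_gap: 0.0006
pin 468.33 211.0 323.0 F [-7.9  0.2  2.2]
```

```bash
python3 -m jog '[{"travel":[-0.0002,0,0],"angular":[0,0,0],"jaw":-1},{"travel":[-0.0002,0,0],"angular":[0,0,0],"jaw":-1},{"travel":[-0.0002,0,0],"angular":[0,0,0],"jaw":-1},{"travel":[0,0,0],"angular":[0,0,0],"jaw":-1},{"travel":[0,0,0],"angular":[0,0,0],"jaw":-1},{"travel":[0,0,0],"angular":[0,0,0],"jaw":-1},{"travel":[0,0,0],"angular":[0,0,0],"jaw":-1},{"travel":[0,0,0],"angular":[0,0,0],"jaw":-1}]'; python3 pin.py
```

```text
time_s: 14.55
ee_pos: [0.3733, -0.3668, 0.0487]
tool_rot: [-1.571, -0.002, 2.726]
contact_force: [-8.8, -0.3, 1.9]
finger_gap: 0.0004
pin 468.43 210.86 276.0 F [-8.3 -0.7  1.7]
```

```bash
python3 -m jog '[{"travel":[-0.0003,-0.0002,0],"angular":[0,0,0],"jaw":-1},{"travel":[-0.0003,-0.0002,0],"angular":[0,0,0],"jaw":-1},{"travel":[-0.0002,0,0],"angular":[0,0,0],"jaw":-1},{"travel":[0,0,0],"angular":[0,0,0],"jaw":-1},{"travel":[0,0,0],"angular":[0,0,0],"jaw":-1},{"travel":[0,0,0],"angular":[0,0,0],"jaw":-1},{"travel":[0,0,0],"angular":[0,0,0],"jaw":-1},{"travel":[0,0,0],"angular":[0,0,0],"jaw":-1}]'; python3 pin.py; python3 pin.py
```

```text
time_s: 15.27
ee_pos: [0.3741, -0.367, 0.0489]
tool_rot: [-1.571, -0.002, 2.726]
contact_force: [-6.8, -0.1, 0.7]
finger_gap: 0.0003
pin 468.52 210.72 315.0 F [-7.3  0.9  0.1]
pin 468.51 210.72 320.0 F [-7.3  0.6  1.4]
```

```bash
python3 -m jog '[{"travel":[-0.0003,0,0],"angular":[0,0,0],"jaw":-1},{"travel":[-0.0003,0,0],"angular":[0,0,0],"jaw":-1},{"travel":[-0.0002,0,0],"angular":[0,0,0],"jaw":-1},{"travel":[0,0,0],"angular":[0,0,0],"jaw":-1},{"travel":[0,0,0],"angular":[0,0,0],"jaw":-1},{"travel":[0,0,0],"angular":[0,0,0],"jaw":-1},{"travel":[0,0,0],"angular":[0,0,0],"jaw":-1},{"travel":[0,0,0],"angular":[0,0,0],"jaw":-1}]'; python3 pin.py; python3 -c "
from h import *
im=save('top','t4')
cv2.imwrite('pics/t4c.png',np.hstack([cv2.resize(np.ascontiguousarray(cv2.imread('pics/'+n+'.png')[195:240,445:490]),None,fx=8,fy=8,interpolation=cv2.INTER_NEAREST) for n in('t3','t4')]))"
```

```text
time_s: 16.03
ee_pos: [0.3746, -0.3672, 0.0489]
tool_rot: [-1.571, -0.002, 2.726]
contact_force: [-9.5, 0.8, 2.0]
finger_gap: 0.0003
pin 468.5 210.68 301.0 F [-9.6  1.3  0.9]
```

View pics/t4c.png

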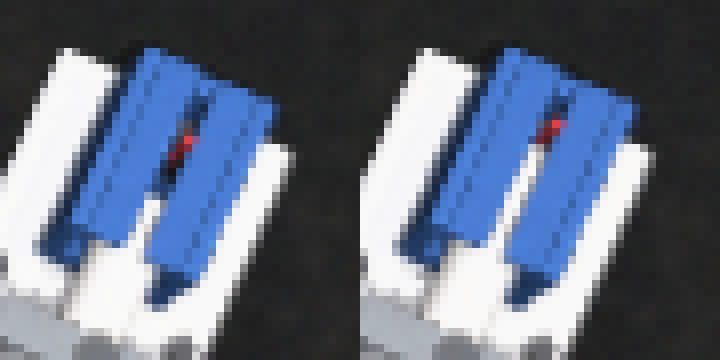

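In the slot, the white tube end now touches the red pin at right-panel (550, 130), about 2 px further in than before. The last step raised the force without moving the pin. One more gentle step to confirm.

```bash
python3 -m jog '[{"travel":[-0.0002,0,0],"angular":[0,0,0],"jaw":-1},{"travel":[-0.0002,0,0],"angular":[0,0,0],"jaw":-1},{"travel":[-0.0002,0,0],"angular":[0,0,0],"jaw":-1},{"travel":[0,0,0],"angular":[0,0,0],"jaw":-1},{"travel":[0,0,0],"angular":[0,0,0],"jaw":-1},{"travel":[0,0,0],"angular":[0,0,0],"jaw":-1},{"travel":[0,0,0],"angular":[0,0,0],"jaw":-1},{"travel":[0,0,0],"angular":[0,0,0],"jaw":-1}]'; python3 pin.py; python3 pin.py
```

```text
time_s: 16.8
ee_pos: [0.3749, -0.3674, 0.0489]
tool_rot: [-1.572, -0.003, 2.726]
contact_force: [-10.6, 1.5, 2.6]
finger_gap: 0.0002
pin 468.62 210.45 316.0 F [-9.6  0.1  1.6]
pin 468.63 210.44 315.0 F [-9.6  1.3  2.2]
```

```bash
python3 -m jog '[{"travel":[0,-0.0003,0],"angular":[0,0,0],"jaw":-1},{"travel":[0,-0.0003,0],"angular":[0,0,0],"jaw":-1},{"travel":[0,-0.0002,0],"angular":[0,0,0],"jaw":-1},{"travel":[-0.0002,0,0],"angular":[0,0,0],"jaw":-1},{"travel":[-0.0002,0,0],"angular":[0,0,0],"jaw":-1},{"travel":[0,0,0],"angular":[0,0,0],"jaw":-1},{"travel":[0,0,0],"angular":[0,0,0],"jaw":-1},{"travel":[0,0,0],"angular":[0,0,0],"jaw":-1}]'; python3 pin.py; python3 pin.py
```

```text
time_s: 17.57
ee_pos: [0.3754, -0.3672, 0.0494]
tool_rot: [-1.572, -0.003, 2.726]
contact_force: [-8.9, 1.9, 0.1]
finger_gap: 0.0005
pin 468.71 210.22 241.0 F [-8.3  2.9 -0.3]
pin 468.7 210.23 243.0 F [-7.4  1.9 -0.9]
```

```bash
python3 -m jog '[{"travel":[-0.0002,0,0],"angular":[0,0,0],"jaw":-1},{"travel":[-0.0002,-0.0001,0],"angular":[0,0,0],"jaw":-1},{"travel":[-0.0002,0,0],"angular":[0,0,0],"jaw":-1},{"travel":[-0.0002,-0.0001,0],"angular":[0,0,0],"jaw":-1},{"travel":[-0.0002,0,0],"angular":[0,0,0],"jaw":-1},{"travel":[0,0,0],"angular":[0,0,0],"jaw":-1},{"travel":[0,0,0],"angular":[0,0,0],"jaw":-1},{"travel":[0,0,0],"angular":[0,0,0],"jaw":-1}]'; python3 pin.py; python3 pin.py
```

```text
time_s: 18.33
ee_pos: [0.3756, -0.3672, 0.0494]
tool_rot: [-1.573, -0.005, 2.726]
contact_force: [-12.3, 3.0, 1.0]
finger_gap: 0.0004
pin 468.7 210.24 242.0 F [-12.8   3.1   0.5]
pin 468.69 210.24 242.0 F [-12.5   2.3   0.9]
```

The pin is frozen, the TCP moved only 0.2 of 1.0 mm, and the force rose by 4 N. That is the sharp rise of the shoulder. One small extra press and hold, then I'll back off.

```bash
python3 -m jog '[{"travel":[-0.0002,0,0],"angular":[0,0,0],"jaw":-1},{"travel":[-0.0002,0,0],"angular":[0,0,0],"jaw":-1},{"travel":[0,0,0],"angular":[0,0,0],"jaw":-1},{"travel":[0,0,0],"angular":[0,0,0],"jaw":-1},{"travel":[0,0,0],"angular":[0,0,0],"jaw":-1},{"travel":[0,0,0],"angular":[0,0,0],"jaw":-1},{"travel":[0,0,0],"angular":[0,0,0],"jaw":-1},{"travel":[0,0,0],"angular":[0,0,0],"jaw":-1}]'; python3 pin.py
python3 -m jog '[{"travel":[0.001,0,0],"angular":[0,0,0],"jaw":-1},{"travel":[0.002,0,0],"angular":[0,0,0],"jaw":-1},{"travel":[0.005,0,0],"angular":[0,0,0],"jaw":-1},{"travel":[0.01,0,0],"angular":[0,0,0],"jaw":-1},{"travel":[0.012,0,0],"angular":[0,0,0],"jaw":-1},{"travel":[0,0,0],"angular":[0,0,0],"jaw":-1},{"travel":[0,0,0],"angular":[0,0,0],"jaw":-1},{"travel":[0,0,0],"angular":[0,0,0],"jaw":-1}]'; python3 pin.py
python3 -c "
from fit import *
s=readout.state();print(s['ee_pos'],s['tool_rot'])"
```

```text
time_s: 19.1
ee_pos: [0.3756, -0.3672, 0.0494]
tool_rot: [-1.573, -0.006, 2.726]
contact_force: [-14.2, 2.9, 2.1]
finger_gap: 0.0006
pin 468.71 210.22 241.0 F [-15.4   2.5   2.1]
time_s: 19.82
ee_pos: [0.3508, -0.3571, 0.0504]
tool_rot: [-1.57, 0.002, 2.726]
contact_force: [0.7, -0.8, -0.4]
finger_gap: 0.0004
pin 468.43 210.86 276.0 F [ 0.1 -0.6  0.2]
[ 0.35078173 -0.3571052   0.05032608] [-1.57020801e+00  1.30462809e-03  2.72607524e+00]
```

```bash
python3 pin.py; python3 - <<'E'
from fit import *
a=np.array([.9149,-.4035])
P=[onz(x,"top",.07)[:2]@a for x in[(467.58,212.64),(467.93,211.63),(468.14,211.47),(468.43,210.86),(468.7,210.23)]]
print(np.round((np.array(P)-P[0])*1000,2))
w=cams.camera_params("wrist");im=save("wrist","w5")
E
```

```text
pin 468.44 210.85 276.0 F [ 0.4 -0.2 -0.3]
[0.   3.03 3.68 5.6  7.55]
```

View pics/w5.png

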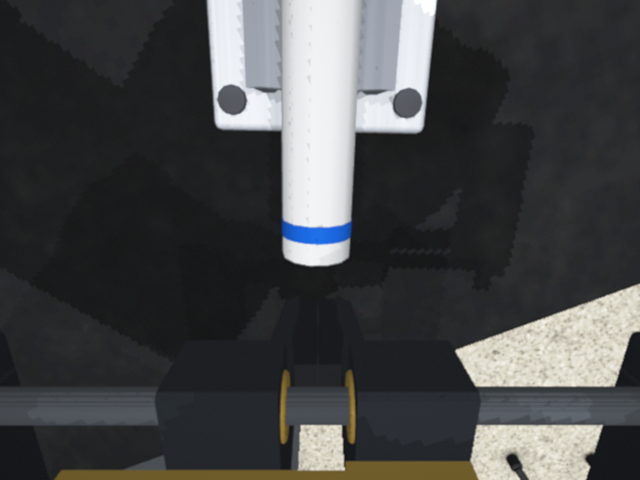

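The pin has settled at about 5.6 mm from rest, having sprung back about 2 mm from its hardest press. The tube still presses the plunger, and its tail is clear of the fingers in this view (row 262). Next I'll refine the jig pose from the hood corners and plate edge before the lever.

```bash
python3 - <<'E'
from fit import *
t=cams.camera_params("top");w=cams.camera_params("wrist")
C=[(t,(165,25,68),(463.1,201.3)),(t,(165,-25,68),(478.8,207.5)),(t,(95,25,68),(454.4,223.8)),(t,(95,-25,68),(470.6,230)),(t,(170,45,10),(453.1,201.3)),(t,(170,-45,10),(481.3,213.8))]
W=[(w,(-80,45,10),(215,131)),(w,(-80,-45,10),(424,133))]
def f(p,S): return np.concatenate([(1 if prm is t else .4)*(proj(J(p,np.array(q)/1000),None,prm)[0]-px) for prm,q,px in S])
for S in(C,W+C):
    r=least_squares(f,[.49,-.418,-.415],args=(S,),loss="soft_l1");print(r.x.round(4),r.fun.round(1))
print(tuple(np.round(readout.state()["ee_pos"],4)))
E
```

```text
[ 0.4886 -0.428  -0.395 ] [-0.2 -0.5  1.1  0.3 -0.7 -0.1  0.2  0.8 -0.8 -0.1  0.5 -0.4]
[ 0.4932 -0.4225 -0.4385] [-0.2  0.1  0.6  1.3  0.3 -1.4  1.3  0.1 -1.2 -1.5 -0.7  0.1 -0.1 -1.2
  0.7 -0.3]
(np.float64(0.3506), np.float64(-0.3569), np.float64(0.0502))
```

```bash
python3 -m jog '[{"travel":[0.006,0,0],"angular":[0,0,0],"jaw":-1},{"travel":[0,-0.03,0],"angular":[0,0,0],"jaw":-1},{"travel":[0,-0.035,0],"angular":[0,0,0],"jaw":-1},{"travel":[0,-0.035,0],"angular":[0,0,0],"jaw":-1},{"travel":[0,-0.035,0],"angular":[0,0,0],"jaw":-1},{"travel":[0,-0.035,0],"angular":[0,0,0],"jaw":-1},{"travel":[0,-0.02,0],"angular":[0,0,0],"jaw":-1},{"travel":[0,0,0],"angular":[0,0,0],"jaw":-1}]'
```

```text
time_s: 20.63
ee_pos: [0.3452, -0.3551, 0.2443]
tool_rot: [-1.566, 0.007, 2.726]
contact_force: [-0.1, -0.3, 0.1]
finger_gap: 0.0002
```

```bash
python3 -m jog '[{"travel":[-0.036,0,0],"angular":[0,0,0],"jaw":-1},{"travel":[-0.036,0,0],"angular":[0,0,0],"jaw":-1},{"travel":[-0.036,0,0],"angular":[0,0,0],"jaw":-1},{"travel":[-0.036,0,0],"angular":[0,0,0],"jaw":-1},{"travel":[-0.036,0,0],"angular":[0,0,0],"jaw":-1},{"travel":[-0.036,0,0],"angular":[0,0,0],"jaw":-1},{"travel":[-0.02,0,0],"angular":[0,0,0],"jaw":-1},{"travel":[0,0,0],"angular":[0,0,0],"jaw":-1}]'; python3 - <<'E'
from fit import *
w=cams.camera_params("wrist");save("wrist","w6");s=readout.state()
print([(n,[(np.round(a["xy"],1).tolist(),round(a["confidence"],2)) for a in finder.landmark_of("wrist",n)[:1]]) for n in ["lever_pivot","lever_tip","drag_arch"]])
p=[ 0.4934,-0.4197,-0.4153]
for n,q in L.items(): print(n,proj(J(p,q),None,w)[0].round(1))
print(s["ee_pos"],s["tool_rot"])
E
```

```text
time_s: 21.3
ee_pos: [0.5628, -0.4499, 0.2362]
tool_rot: [-1.572, -0.003, 2.727]
contact_force: [-1.3, 0.0, -0.8]
finger_gap: -0.0
[('lever_pivot', [([321.0, 288.3], 0.73)]), ('lever_tip', []), ('drag_arch', [([321.9, 251.4], 0.97)])]
clamp_jig [318.7 275.4]
stop_hood [318.9 187.2]
drag_arch [319.  252.4]
hood_mouth [319.  194.8]
lever_pivot [318.9 291.9]
lever_tip [319.2 316.7]
[ 0.56135291 -0.44947011  0.23684505] [-1.57227087 -0.00322363  2.7270642 ]
```

View pics/w6.png

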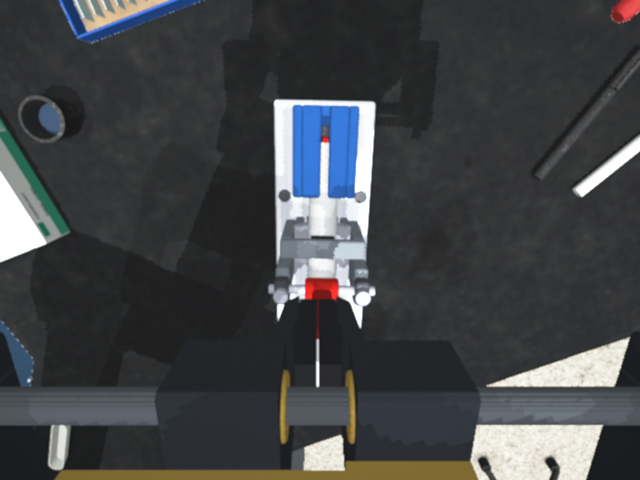

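The wrist view confirms the jig pose: the arch is at (322, 251), predicted (319, 252). The fingers are on the hood side of the lever, which is hidden beneath them. I'm shifting 2 mm sideways and descending behind the lever.

```bash
python3 -m jog '[{"travel":[0,0.02,0.001],"angular":[0,0,0],"jaw":-1},{"travel":[0,0.02,0.001],"angular":[0,0,0],"jaw":-1},{"travel":[0,0.02,0],"angular":[0,0,0],"jaw":-1},{"travel":[0,0.017,0],"angular":[0,0,0],"jaw":-1},{"travel":[0,0,0],"angular":[0,0,0],"jaw":-1},{"travel":[0,0,0],"angular":[0,0,0],"jaw":-1},{"travel":[0,0,0],"angular":[0,0,0],"jaw":-1},{"travel":[0,0,0],"angular":[0,0,0],"jaw":-1}]'
```

```text
time_s: 22.17
ee_pos: [0.5598, -0.4516, 0.1651]
tool_rot: [-1.57, 0.003, 2.726]
contact_force: [-0.2, 0.7, -0.1]
finger_gap: 0.0007
```

```bash
python3 -m jog '[{"travel":[0.009,0,0],"angular":[0,0,0],"jaw":-1},{"travel":[0.009,0,0],"angular":[0,0,0],"jaw":-1},{"travel":[0.009,0,0],"angular":[0,0,0],"jaw":-1},{"travel":[0.008,0.001,0],"angular":[0,0,0],"jaw":-1},{"travel":[0.008,0.001,0],"angular":[0,0,0],"jaw":-1},{"travel":[0.007,0,0],"angular":[0,0,0],"jaw":-1},{"travel":[0.006,0,0],"angular":[0,0,0],"jaw":-1},{"travel":[0,0,0],"angular":[0,0,0],"jaw":-1}]'; python3 pin.py;  python3 -c "
from h import *
im=save('top','t7');s=cams.read_camera('scene')
cv2.imwrite('pics/t7c.png',np.hstack([cv2.resize(np.ascontiguousarray(im[190:290,410:510,::-1]),(400,400)),cv2.resize(np.ascontiguousarray(s[160:300,350:490,::-1]),(400,400))]))"
```

```text
time_s: 22.83
ee_pos: [0.5078, -0.4285, 0.1619]
tool_rot: [-1.57, 0.0, 2.726]
contact_force: [0.3, -0.5, 0.2]
finger_gap: 0.0005
pin nan nan 0.0 F [-0.6  0.3  1.1]pin.py:5: RuntimeWarning: invalid value encountered in scalar divide
  s=readout.state();print("pin",((w*c).sum()/w.sum()).round(2)+450,((w*r).sum()/w.sum()).round(2)+195,w.sum(),"F",np.round(s["contact_force"],1))
```

View pics/t7c.png

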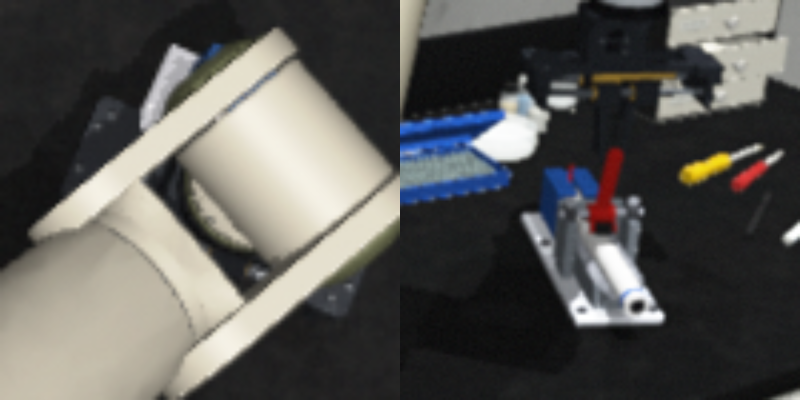

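The right panel (scene view) shows the red lever at (608, 190) standing in front of the fingers and starting to swing. I'll follow the arc.

```bash
python3 -m jog '[{"travel":[0.0031,0.0007,0],"angular":[0,0,0],"jaw":-1},{"travel":[0.0031,0.0007,0],"angular":[0,0,0],"jaw":-1},{"travel":[0.0053,0.002,0],"angular":[0,0,0],"jaw":-1},{"travel":[0.0053,0.0022,0],"angular":[0,0,0],"jaw":-1},{"travel":[0.0049,0.0028,0],"angular":[0,0,0],"jaw":-1},{"travel":[0.0048,0.0031,0],"angular":[0,0,0],"jaw":-1},{"travel":[0.002,0.0017,0],"angular":[0,0,0],"jaw":-1},{"travel":[0,0,0],"angular":[0,0,0],"jaw":-1}]'
```

```text
time_s: 23.65
ee_pos: [0.4824, -0.417, 0.1486]
tool_rot: [-1.571, 0.002, 2.726]
contact_force: [3.5, -0.3, 4.4]
finger_gap: 0.0003
```

```bash
python3 -m jog '[{"travel":[0.0035,0.0028,0],"angular":[0,0,0],"jaw":-1},{"travel":[0.0035,0.0029,0],"angular":[0,0,0],"jaw":-1},{"travel":[0.0036,0.0044,0],"angular":[0,0,0],"jaw":-1},{"travel":[0.0035,0.0045,0],"angular":[0,0,0],"jaw":-1},{"travel":[0.0027,0.005,0],"angular":[0,0,0],"jaw":-1},{"travel":[0.0027,0.005,0],"angular":[0,0,0],"jaw":-1},{"travel":[0,0,0],"angular":[0,0,0],"jaw":-1},{"travel":[0,0,0],"angular":[0,0,0],"jaw":-1}]'
```

```text
time_s: 24.32
ee_pos: [0.464, -0.4091, 0.1226]
tool_rot: [-1.571, -0.002, 2.726]
contact_force: [1.1, 0.6, 0.3]
finger_gap: 0.0006
```

The force has vanished, so the lever snapped over. I'm lifting clear and checking.

```bash
python3 -m jog '[{"travel":[0,-0.02,0],"angular":[0,0,0],"jaw":-1},{"travel":[0,-0.03,0],"angular":[0,0,0],"jaw":-1},{"travel":[0,-0.03,0],"angular":[0,0,0],"jaw":-1},{"travel":[0.02,-0.03,0],"angular":[0,0,0],"jaw":-1},{"travel":[0.03,-0.02,0],"angular":[0,0,0],"jaw":-1},{"travel":[0.03,0,0],"angular":[0,0,0],"jaw":-1},{"travel":[0.03,0,0],"angular":[0,0,0],"jaw":-1},{"travel":[0.03,0,0],"angular":[0,0,0],"jaw":-1}]'
python3 -m jog '[{"travel":[0.03,0,0],"angular":[0,0,0],"jaw":-1},{"travel":[0.02,0,0],"angular":[0,0,0],"jaw":-1},{"travel":[0,0,0],"angular":[0,0,0],"jaw":-1},{"travel":[0,0,0],"angular":[0,0,0],"jaw":-1},{"travel":[0,0,0],"angular":[0,0,0],"jaw":-1},{"travel":[0,0,0],"angular":[0,0,0],"jaw":-1},{"travel":[0,0,0],"angular":[0,0,0],"jaw":-1},{"travel":[0,0,0],"angular":[0,0,0],"jaw":-1}]'
python3 pin.py; python3 -c "
from h import *
im=save('top','t8');s=save('scene','s8')
cv2.imwrite('pics/t8c.png',np.hstack([cv2.resize(np.ascontiguousarray(im[190:290,410:510,::-1]),(400,400)),cv2.resize(np.ascontiguousarray(s[160:300,350:490,::-1]),(400,400))]))"
```

```text
time_s: 24.98
ee_pos: [0.3352, -0.3521, 0.2537]
tool_rot: [-1.57, 0.0, 2.726]
contact_force: [0.7, -1.0, 0.2]
finger_gap: 0.0004
time_s: 25.65
ee_pos: [0.2912, -0.3328, 0.2531]
tool_rot: [-1.571, -0.0, 2.727]
contact_force: [-0.7, -0.7, -0.5]
finger_gap: 0.0005
pin 468.43 210.88 296.0 F [ 0.1  0.4 -0.2]
```

View pics/t8c.png

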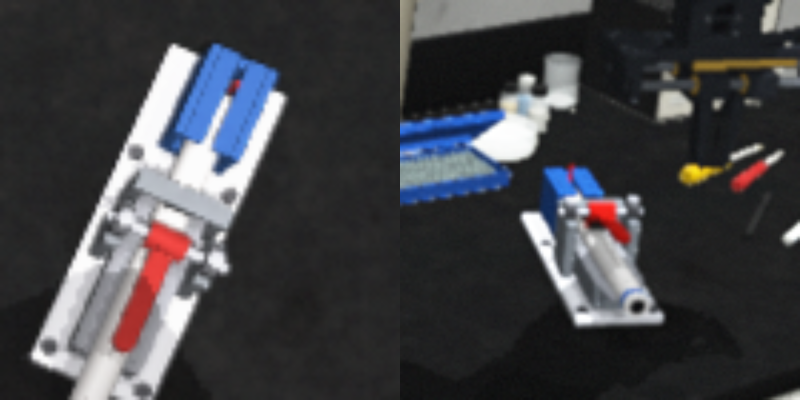

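The left panel shows the lever lying flat along the tube, tip at (123, 345), and the pin still held in. Last check: the lever angle from the picture and that the pin is steady. Then hand in.

```bash
python3 pin.py; python3 - <<'E'
from fit import *
p=[ 0.4925,-0.4215,-0.4153]
for th in (1.2,1.4,1.65,1.745):
    a=1.309+th;q=(.02+.084*np.cos(a),0,.079+.084*np.sin(a))
    print(th,proj(J(p,q),"top")[0].round(1),proj(J(p,q),"scene")[0].round(1))
cams.read_camera("top");print([finder.landmark_of(c,"lever_tip")[:1] for c in ("top",)])
cams.read_camera("scene");print(finder.landmark_of("scene","lever_tip")[:1],readout.state()["contact_force"])
E
```

```text
pin 468.43 210.88 298.0 F [-0.1 -0.9 -0.8]
1.2 [445.  270.7] [429.3 228.3]
1.4 [442.6 274.2] [429.6 234.3]
1.65 [440.2 277.2] [429.4 241.7]
1.745 [439.5 277.9] [429.2 244.4]
[[{'xy': [439.7, 272.6], 'confidence': 0.54}]]
[{'xy': [427.4, 243.0], 'confidence': 0.54}] [ 0.47376916 -0.32682183 -0.46998843]
```

```bash
python3 -c "
from cell import job
print(job.finish_job())"
```

```text
the job is handed in; nothing more can be done
None
```

I pushed the tube home by its tail, then swung the cam lever over centre until it snapped shut, and handed the job in at about 26 s of the 67 s. No verdict was reported.

- **Tube:** sliding took about 3–4.5 N. It ended in a sharp rise to about 14–15 N, with the tool and the red pin no longer moving. The last presses may include extra drag, because I was also pushing down with 1–2 N.
- **Lever:** the highest force I read while swinging it was about 6 N, just before it went over. It then dropped to zero.
- **Last checks:** in the scene view the lever tip sits where the shut position predicts, and both pictures show the lever lying flat. The finder's top-view tip was about 5 px off, which fits a less closed angle, though the picture itself shows the tip where shut predicts. The pin stayed steady, and the arm was clear with about zero force. I did not re-check the bystanders one by one, but the arm stayed away from them.

**What disagreed:** the pin moved about 7.5 mm at the hardest press, not the 3–4 mm described. The force began climbing at about 3.7 mm. When I backed off, the pin sprang back about 2 mm and stayed at about 5.6 mm from rest, also after clamping. I take this as a springy shoulder with the tube still pressing in the plunger, but I could not measure the stop force directly.

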